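# Build the spacer, carrier and weight stack on the rotary stage spindle

## Robot

A 7-joint arm with a two-finger parallel gripper is mounted at the origin on the work surface. World frame = base frame: x ahead of the robot, y to its left, z up, the work surface at z = 0. Lengths are in m, angles in rad, forces in N, time in s.
With the tool pointing down it reaches from about 0.4 to 0.875 m from the base axis. Payload 19.3 kg.
Tool frame: the origin (TCP) lies midway between the tips of the shut fingers; the grasp point (between the pads) lies 19 mm behind it; z points along the fingers, y is the line along which they close (so a half turn about z gives the same grasp; the last joint's range is limited). The gripper opens to 85 mm and grips with 20 to 120 N. Pads are 22 mm wide; open, the fingers measure 114 mm over their backs; the gripper's body (76 mm by 85 mm) begins 54 mm behind the grasp point. The pads swing forward as they close: fully open they stand 13 mm farther back than shut.
Start: joints at [-1.41, 0.521, -0.036, 1.599, 0.021, 1.021, -0.113], TCP at [0.143, 0.608, 0.231] pointing down, gripper open.
Joint ranges: [-2.91, 2.91], [-0.3, 2.13], [-1.5, 1.42], [0.17, 2.43], [-1.26, 4.41], [0.16, 1.93], [-2.52, 2.52]. Speed limits (rad/s): [1.89, 1.89, 2.39, 2.39, 3.01, 3.01, 3.01].

## Interface

Orientations are given as [roll, pitch, yaw] about the fixed x, y, z axes, in that order (R = Rz(yaw) Ry(pitch) Rx(roll)).
In Python, from workcell import bot gives the robot as it stands.
- The arm moves only by the tool tcp_steps, called as name(argument=value, ...), one argument or row to a line, values as JSON. Schema: {"type":"object","properties":{"deltas":{"type":"object","properties":{"finger_gap":{"type":"array","items":{"type":"number"},"minItems":1,"maxItems":5},"sx":{"type":"array","items":{"type":"number"},"minItems":1,"maxItems":5},"sy":{"type":"array","items":{"type":"number"},"minItems":1,"maxItems":5},"sz":{"type":"array","items":{"type":"number"},"minItems":1,"maxItems":5},"ax":{"type":"array","items":{"type":"number"},"minItems":1,"maxItems":5},"ay":{"type":"array","items":{"type":"number"},"minItems":1,"maxItems":5},"az":{"type":"array","items":{"type":"number"},"minItems":1,"maxItems":5}},"additionalProperties":false,"required":["finger_gap","sx","sy","sz","ax","ay","az"]},"clamp_n":{"type":"number"},"only":{"type":"string"},"quiet":{"type":"boolean"},"lines":{"type":"string"}},"required":["deltas"],"additionalProperties":false}. deltas is an object with one list for each field, all of the same length, 1 to 5, a row being the entries at one place: finger_gap (the finger opening in m), sx, sy, sz (the shift in a scale on which 1.0 is 0.75 m), ax, ay, az (a rotation vector in a scale on which 1.0 is pi/2 rad); each row is the pose to reach, as a shift and turn from the pose commanded when the call began, along the tool's axes at that moment; what a row does not reach only later rows make up. A row lasts 1/8 s, in which the tool goes at most 0.0625 m and 0.188 rad, less where a joint would pass 70% of its speed; a pose out of reach is approached as far as the arm can. The fingers move at their own pace and stop on an object; clamp_n is the grip in N (left out, the last holds). Time passes only in rows, so rows that do not move let the fingers close. The tool returns the time, the measured TCP pose, the force, the opening and the grip force at its end. only (a regular expression) keeps the lines of the reply that match it, lines (a string "A,B") keeps lines A to B, and quiet returns only ok. Input that does not fit is refused with a message, and nothing moves.
- bot.observe(): the state, without advancing time (a new reading comes with each control period).
- bot.grab_frame(name): name is "scene" or "top" or "wrist"; returns the picture (384x512x3 uint8, blue, green, red); there is no depth.
- bot.calibration(name): a dict with "vfov" (degrees; the focal length in pixels is half the picture's height over the tangent of half this angle, whatever the lens; pixels are square), "cx", "cy" (the principal point, pixels), "eye" and "attitude" of the camera in the world. Camera axes: x right, y down, z forward; pixel columns grow to the right and rows downward; lengths in m; the calibration is good to about 2 mm. A picture is of the moment at which its call begins: read the wrist's pose just before it. calibration takes no time and is no camera call; for the wrist camera it gives the pose at the moment of the call.
- bot.job_done(): hands the job in; it is judged then, once.
The state is a dict: "clock": time; "qpos": joint angles; "qd": joint speeds; "joint_efforts": joint torques, N m; "position": TCP position; "tool_rot": TCP orientation; "force": force on the tool from outside, world axes, zero at the start; "moment": the same for the moment, N m; "grip_width": finger opening in m; "finger_force": force on a finger pad.
Only numpy, scipy, OpenCV 4.12 (cv2) and the standard library are available. Lean on these libraries where they do the work, as an engineer would, in place of code of your own. Each camera call takes 0.05 s, during which the arm holds its last target. There are 200 camera calls.

## Task

Set up the rotary stage for inspection: slide the red forked spacer along the deck, without lifting it, until its slot is fully home around the foot of the spindle; then put the aluminium carrier disc on the spindle hub up and feel for the angle at which its slots drop over the brass cross-pin, so that it lies flat on the spacer; last, set the brass weight over the spindle tip so that it sits flat on the hub. Be gentle with the stage, do everything in that order and leave the other things on the table where they are.

Things in the scene. Friction and masses are not known exactly. Their poses are not given: they have to be found in the camera images.
- stage: Low black rotary stage fixed to the table. Its flat deck is 240 mm (x) by 150 mm (y), top 60 mm above the table; a motor 42 mm wide, up to 50 mm high, sticks out at its +x end to 208 mm from the origin. Origin: under the deck's centre, at table height; z up. It stands at a different place and yaw each time.
- spindle_foot (a point): Point on the spindle's axis at deck height, 70 mm along the stage's +x from its origin, with the stage's axes (they do NOT show the spindle's angle). Upright steel spindle: foot boss 24 mm diameter, 6 mm high, then a shaft 11 mm diameter. It stands at any angle, not reported; it can turn about its axis but is stiff (0.2 N m).
- spindle_tip (a point): Centre of the spindle's top, 50 mm above the deck; the last 6 mm taper to 4 mm diameter. Below it a brass cross-pin, 5 mm thick and 22 mm long, passes horizontally right through the shaft and turns with it; the pin's top is 18 mm above the deck.
- fork: Red U-shaped spacer, 130 g, flat on the deck on the stage's -x side of the spindle, slot roughly towards it. 10 mm thick, 84 mm wide (y). Origin: underside, in the slot near its end; home when on the spindle axis (play 2 mm). Slot opens to +x, 28 mm wide, closed end 12.5 mm behind the origin, flaring to about 42 mm at the arm ends 34 mm ahead. Flat back edge 32 mm behind the origin.
- disc: Aluminium disc with six amber windows, 140 g, on the table hub up: plate 84 mm diameter, 8 mm thick; hub 34 mm diameter, its top 26 mm above the underside. Through bore 14 mm, with four slots (along +-x, +-y) 9 mm wide reaching 13 mm from the axis. Origin: centre of underside, z up. Underside 18 mm above the deck while the slots miss the cross-pin, 10 mm when dropped onto the spacer.
- weight: Round brass hold-down weight, 300 g, standing on the table: 36 mm high, 40 mm diameter for the lowest 10 mm, 36 mm above, black patch on top. Blind bore in its underside, at least 15 mm diameter, 18 mm deep. Origin: centre of underside, z up. On a seated disc its underside is 36 mm above the deck.
- post: Steel optical post 13 mm diameter, 61 mm high, on a black foot 32 mm across; bystander. Origin: centre of underside.
- lens_ring: Black ring 45 mm outside, 12 mm high, lying flat; bystander. Origin: centre of underside.
- driver: Blue-handled screwdriver 160 mm long, lying; bystander. Origin: underside.
- screw_tray: Blue open tray 90 by 110 by 30 mm; bystander. Origin: centre of underside.
- jar: Clear jar with white cap, 48 mm diameter, 55 mm high; bystander. Origin: centre of underside.
- clamp: Steel clamp block 50 by 30 by 12 mm; bystander. Origin: centre of underside.
- lens_tube_center (a point): Centre of a black lens tube 31 mm diameter, 45 mm high, standing; bystander.

How it is judged:
On the way, in this order (a step that is already met when the one before it is completed fails the run):
1. the forked spacer is home around the spindle's foot (horizontal distance between fork and spindle_foot below 0.004 m and z of fork in the frame of spindle_foot between -0.002 and 0.002 m), for 0.2 s.
2. the carrier disc has dropped over the cross-pin and lies flat on the spacer (all of step 1 and horizontal distance between disc and spindle_foot below 0.004 m and z of disc in the frame of spindle_foot between 0.0075 and 0.012 m and angle between disc's own z axis and vertical below 0.06 rad), for 0.2 s.
3. the weight sits flat on the hub (all of step 2 and horizontal distance between weight and spindle_foot below 0.005 m and z of weight in the frame of spindle_foot between 0.0335 and 0.0385 m and angle between weight's own z axis and vertical below 0.06 rad), for 0.2 s.
At the end, for the whole second after the job is handed in: Spacer on the deck, origin within 4 mm of the spindle axis; disc level on it (0.06 rad), underside 7.5 to 12 mm above the deck, within 4 mm of the axis; weight level on the hub, underside 33.5 to 38.5 mm above the deck, within 5 mm of the axis; all at rest (all of step 3 and linear speed of each of fork, disc, weight below 0.01 m/s); the robot touches nothing.
It fails at once if the spacer is lifted or tipped off the deck (over 6 mm or 0.12 rad) (z of fork in the frame of spindle_foot above 0.006 m or angle between fork's own z axis and vertical above 0.12 rad).
It fails at once if something is rammed into the stage (over 60 N) (contact force between stage and anything else above 60 N).
It fails at once if one of the other things on the table is moved by more than 25 mm (distance of any of post, lens_ring, driver, screw_tray, lens_tube_center, jar, clamp from where it was at the start of the episode above 0.025 m).
It also fails if it takes over 72 s, if anything falls off the work surface, if the arm or the gripper's body presses on something with over 40 N, if the wrist force passes 120 N, or if a joint passes its speed limit or range.

## Working session

There is one attempt and no reset: what is moved stays moved. The work goes in short steps, Python scripts to look and compute and a tool call to move; the robot and the scene stay as the last step left them, time stands still between calls to the robot, and variables do not carry over. Pictures are saved under pics/ and viewed, at most 11 in all, crops included, and the job is handed in when it is done.

```bash
ls; mkdir -p pics
```

Run:
```python
from workcell import bot
import cv2
for n in("top","scene"):
    print(n,bot.calibration(n)); cv2.imwrite(f"pics/{n}0.png",cv2.resize(bot.grab_frame(n),(800,600),interpolation=cv2.INTER_CUBIC))
print(bot.observe())
```

```text
pics
workcell.py
top {'vfov': 50.49423705878346, 'cx': 256.15151765297173, 'cy': 191.38183705647643, 'eye': array([0.44236691, 0.01553366, 1.20512084]), 'attitude': array([-3.0837751 , -0.00794711, -1.54182285])}
scene {'vfov': 55.116086767211485, 'cx': 256.59312222128887, 'cy': 192.172826501024, 'eye': array([ 1.10370594, -0.0875567 ,  0.79255864]), 'attitude': array([-2.42870163e+00, -6.88647138e-05,  1.40847783e+00])}
{'clock': 0.1, 'qpos': array([-1.41024492,  0.52193178, -0.03628705,  1.5999003 ,  0.02122772,
        1.02106849, -0.11279132]), 'qd': array([ 0.00169955, -0.00313196,  0.00067738, -0.00085032, -0.00225739,
       -0.0001985 ,  0.00320695]), 'joint_efforts': array([ 2.61454850e-03, -9.28491426e+01,  1.98326826e+00, -3.70530617e+01,
        1.80426717e-02,  5.46188603e-03, -6.17603905e-05]), 'position': array([0.14294316, 0.60816448, 0.23081599]), 'tool_rot': array([-3.14067577e+00,  1.05293541e-04,  2.91081756e+00]), 'force': array([-0.70741178,  0.76558193, -0.16363334]), 'moment': array([ 0.03053417, -0.01422946, -0.02138752]), 'finger_force': 0.0, 'grip_width': 0.0853130094885041}
```

View pics/top0.png

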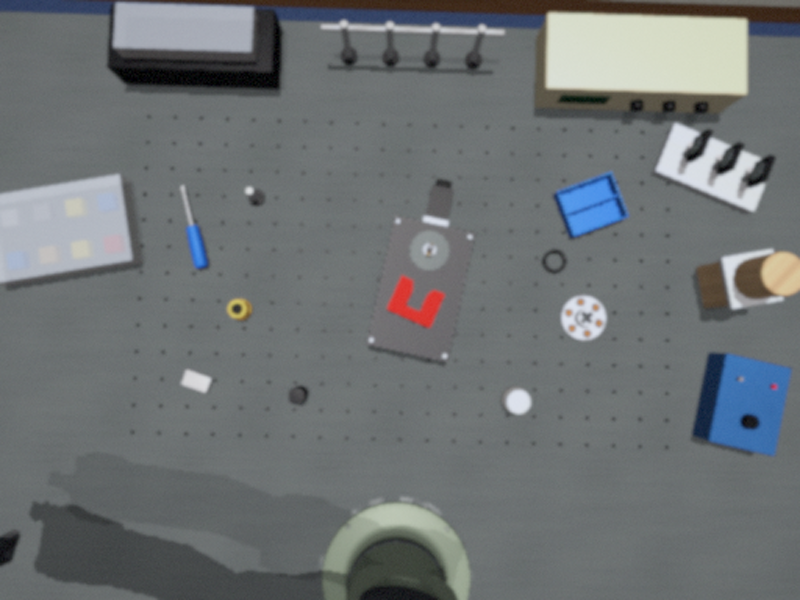

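View pics/scene0.png

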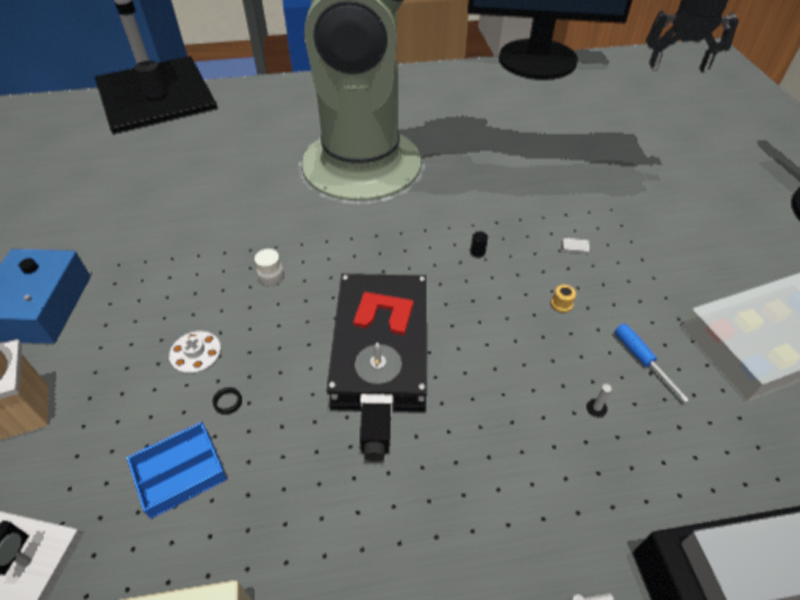

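The top view (800x600) shows the deck screws at (397,221), (470,237), (445,356) and (372,340), with the spindle at about (430,250). The fork's back edge runs roughly (390,312)-(432,327), the disc is at (583,318) and the weight at (239,309). The scene view agrees with this layout.

Create h.py:
```python
from workcell import bot
import numpy as np, cv2
from scipy.spatial.transform import Rotation as R
def w(px,z,cal,s=1.0):
    "pixels (scaled by s) -> world points on plane z"
    px=np.atleast_2d(px)/s; f=192/np.tan(np.radians(cal['vfov']/2))
    d=np.c_[(px[:,0]-cal['cx'])/f,(px[:,1]-cal['cy'])/f,np.ones(len(px))]@R.from_euler('xyz',cal['attitude']).as_matrix().T
    e=np.array(cal['eye']); return (e+d*((z-e[2])/d[:,2])[:,None])
def pix(P,cal):
    P=np.atleast_2d(P); f=192/np.tan(np.radians(cal['vfov']/2))
    c=(P-cal['eye'])@R.from_euler('xyz',cal['attitude']).as_matrix()
    return c[:,:2]/c[:,2:]*f+[cal['cx'],cal['cy']]
def tool(dp):
    "world shift -> tool axes"
    o=bot.observe(); return R.from_euler('xyz',o['tool_rot']).inv().apply(dp)
def st():
    o=bot.observe(); print(round(o['clock'],2),o['position'].round(4),o['tool_rot'].round(3),'F',o['force'].round(1),'q',o['qpos'].round(2),'w',round(o['grip_width'],4))
```

Run:
```python
from h import *
np.set_printoptions(precision=4,suppress=True)
c=bot.calibration('top'); s=800/512
sc=w([(397,221),(470,237),(445,356),(372,340)],.06,c,s); print(sc)
ctr=sc.mean(0); d=(sc[0]-sc[3]+sc[1]-sc[2]); yaw=np.arctan2(d[1],d[0]); print('ctr',ctr,'yaw',yaw)
u=np.array([np.cos(yaw),np.sin(yaw),0]); print('foot',ctr+.07*u)
print('spindle tip',w((430,248),.11,c,s),'grey plate',w((429,250),.06,c,s))
print('weight',w((239,309),.036,c,s),'disc',w((583,318),.008,c,s))
im=cv2.imread('pics/top0.png'); b,g,r=[im[...,i].astype(int) for i in range(3)]
m=((r-g>80)&(r-b>80)).astype(np.uint8); m[:, :350]=0;m[:,500:]=0;m[:260]=0;m[350:]=0
k=max(cv2.findContours(m,0,2)[0],key=cv2.contourArea)
wp=w(k[:,0].astype(float),.07,c,s)[:,:2]; rc=cv2.minAreaRect((wp*1000).astype(np.float32)); print(rc,cv2.boxPoints(rc))
print(bot.calibration('wrist'))
```

```text
[[ 0.6506  0.0183  0.06  ]
 [ 0.6253 -0.1149  0.06  ]
 [ 0.4089 -0.0749  0.06  ]
 [ 0.4337  0.0569  0.06  ]]
ctr [ 0.5296 -0.0287  0.06  ] yaw -0.17940822920205216
foot [ 0.5985 -0.0411  0.06  ]
spindle tip [[ 0.5961 -0.0403  0.11  ]] grey plate [[ 0.5994 -0.0412  0.06  ]]
weight [[0.4833 0.3035 0.036 ]] disc [[ 0.4862 -0.3376  0.008 ]]
((504.85833740234375, -18.68359375), (85.67863464355469, 67.88957214355469), 67.91973114013672) [[457.2996 -45.621 ]
 [520.21   -71.141 ]
 [552.4171   8.2538]
 [489.5067  33.7738]]
{'vfov': 58.981549700430506, 'cx': 253.56429226175914, 'cy': 190.95966762213752, 'eye': array([0.0738, 0.6236, 0.3728]), 'attitude': array([2.86  , 0.0019, 1.3396])}
```

Careful with the scale: shifts go in shares of 0.75 m and turns go in shares of pi/2 rad. That gives: -0.21 m is -0.28, -0.18 m is -0.24.

tcp_steps(
  deltas={"finger_gap": [0.085,0.085,0.085,0.085,0.085],"sx": [-0.24,-0.24,-0.24,-0.24,-0.24],"sy": [-0.28,-0.28,-0.28,-0.28,-0.28],"sz": [0,0,0,0,0],"ax": [0,0,0,0,0],"ay": [0,0,0,0,0],"az": [0,0,0,0,0]},
  clamp_n=40,
)

```text
clock: 0.72
position: [0.2715, 0.3598, 0.2314]
tool_rot: [-3.141, 0.0, 2.908]
force: [0.7, 0.7, 0.3]
grip_width: 0.0852
finger_force: 0.0
```

tcp_steps(
  deltas={"finger_gap": [0.045,0.045,0.045,0.045,0.045],"sx": [-0.24,-0.24,-0.24,-0.24,-0.24],"sy": [-0.28,-0.28,-0.28,-0.28,-0.28],"sz": [0,0,0,0,0],"ax": [0,0,0,0,0],"ay": [0,0,0,0,0],"az": [0,0,0,0,0]},
)

```text
clock: 1.35
position: [0.3982, 0.1142, 0.2314]
tool_rot: [-3.141, 0.0, 2.907]
force: [0.3, 0.9, -0.2]
grip_width: 0.045
finger_force: 0.0
```

```bash
python3 -c "
from h import *
st();print(tool(np.array([.45,.0035,.231])-bot.observe()['position']))"
```

```text
1.35 [0.3982 0.1142 0.2314] [-3.141  0.     2.907] F [ 0.3  0.9 -0.2] q [-0.6   0.19  0.2   2.13 -0.05  0.83  0.97] w 0.045
[-0.0761069  -0.09563366  0.00041842]
```

Converted, -0.096 m is -0.128, -0.076 m is -0.1013, 0.154 rad is 0.098.

tcp_steps(
  deltas={"finger_gap": [0.045,0.045,0.045,0.045],"sx": [-0.1013,-0.1013,-0.1013,-0.1013],"sy": [-0.128,-0.128,-0.128,-0.128],"sz": [0,0,0,0],"ax": [0,0,0,0],"ay": [0,0,0,0],"az": [0.098,0.098,0.098,0.098]},
)

```text
clock: 1.85
position: [0.4491, 0.0066, 0.2311]
tool_rot: [-3.141, -0.001, 2.757]
force: [-0.3, 0.2, -0.6]
grip_width: 0.045
finger_force: 0.0
```

Run:
```python
from h import *
st(); c=bot.calibration('wrist'); np.save('c1.npy',c,allow_pickle=True); im=bot.grab_frame('wrist'); cv2.imwrite('pics/w1.png',cv2.resize(im,(800,600),interpolation=cv2.INTER_CUBIC))
print(c,pix([[.5985,-.0411,.06],[.5985,-.0411,.11]],c)*800/512)
```

```text
1.85 [0.4491 0.0066 0.2311] [-3.141e+00 -1.000e-03  2.757e+00] F [-0.3  0.2 -0.6] q [-0.4   0.25  0.3   2.05 -0.1   0.85  1.15] w 0.045
{'vfov': 58.981549700430506, 'cx': 253.56429226175914, 'cy': 190.95966762213752, 'eye': array([0.38329547, 0.0323194 , 0.37308088]), 'attitude': array([2.86054706e+00, 1.36456036e-03, 1.18535882e+00])} [[415.59466851 489.81987803]
 [418.432014   542.25106753]]
```

View pics/w1.png

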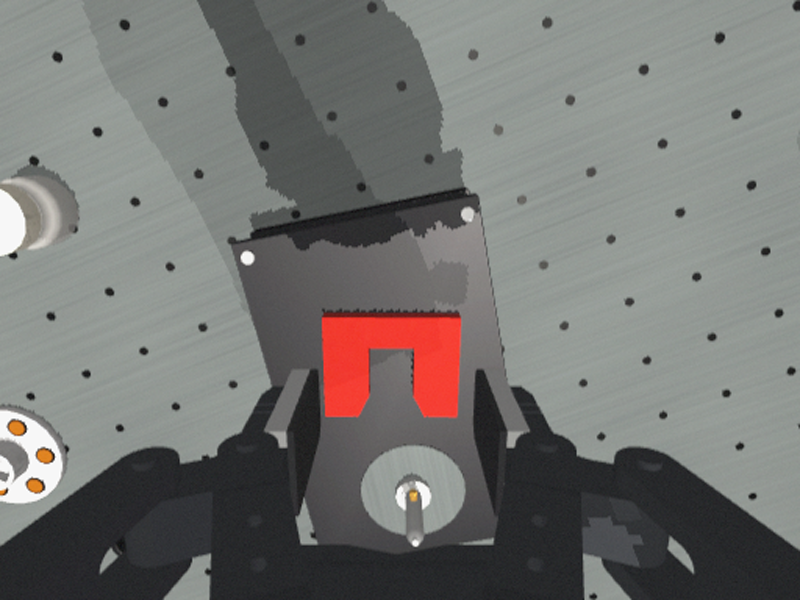

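The wrist view shows the fork's back edge from (322,314) to (461,314), the spindle foot at about (413,497) and the tip at (416,543). The fork lines up with the image axes. Next I'll measure from this view.

Run:
```python
from h import *
np.set_printoptions(precision=4,suppress=True)
c=np.load('c1.npy',allow_pickle=True).item(); s=800/512
b=w([(322.5,316.5),(461,316.5),(458,415),(325,416)],.07,c,s);print(b,b[:2].mean(0)); d=b[2]+b[3]-b[0]-b[1];print('yaw',np.arctan2(d[1],d[0]))
print('plate',w((413,491),.06,c,s),'boss',w((413,493),.066,c,s),'tip',w((416,543),.11,c,s))
im=cv2.imread('pics/w1.png')[440:560,353:473]; cv2.imwrite('pics/w1c.png',cv2.resize(im,(600,600),interpolation=cv2.INTER_CUBIC))
```

```text
[[ 0.4581 -0.0463  0.07  ]
 [ 0.4893  0.0308  0.07  ]
 [ 0.5504  0.0064  0.07  ]
 [ 0.5193 -0.0721  0.07  ]] [ 0.4737 -0.0077  0.07  ]
yaw -0.3903529633054167
plate [[ 0.5987 -0.0431  0.06  ]] boss [[ 0.596  -0.0422  0.066 ]] tip [[ 0.5985 -0.0426  0.11  ]]
```

View pics/w1c.png

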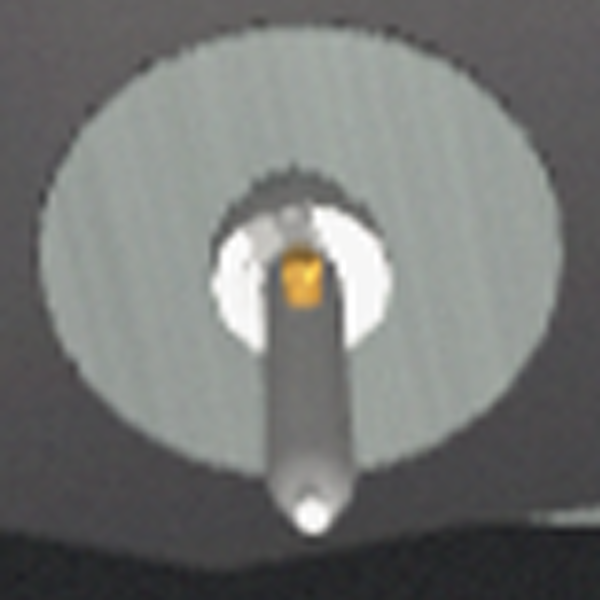

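The crop shows the brass pin end at (302,278), just left of the shaft's centre line at about 305. That puts the pin nearly along the camera's line of sight, at a world angle of about -0.31 rad (mod 90°). Now I'll descend behind the fork.

Converted, 0.168 m is 0.224, -0.003 m is -0.004.

tcp_steps(
  deltas={"finger_gap": [0.045,0.045,0.045,0.045,0.045],"sx": [0,0,0,0,0],"sy": [-0.004,-0.004,-0.004,-0.004,-0.004],"sz": [0.08,0.1467,0.1933,0.224,0.224],"ax": [0,0,0,0,0],"ay": [0,0,0,0,0],"az": [0,0,0,0,0]},
)

```text
clock: 2.52
position: [0.4472, 0.0045, 0.0623]
tool_rot: [-3.141, -0.003, 2.758]
force: [0.2, 0.4, 1.0]
grip_width: 0.045
finger_force: 0.0
```

Run:
```python
from h import *
st(); c=bot.calibration('wrist'); cv2.imwrite('pics/w2.png',cv2.resize(bot.grab_frame('wrist'),(800,600),interpolation=cv2.INTER_CUBIC))
```

```text
2.52 [0.4472 0.0045 0.0623] [-3.141e+00 -3.000e-03  2.758e+00] F [0.2 0.4 1. ] q [-0.29  0.55  0.19  2.19 -0.24  0.42  1.29] w 0.045
```

View pics/w2.png

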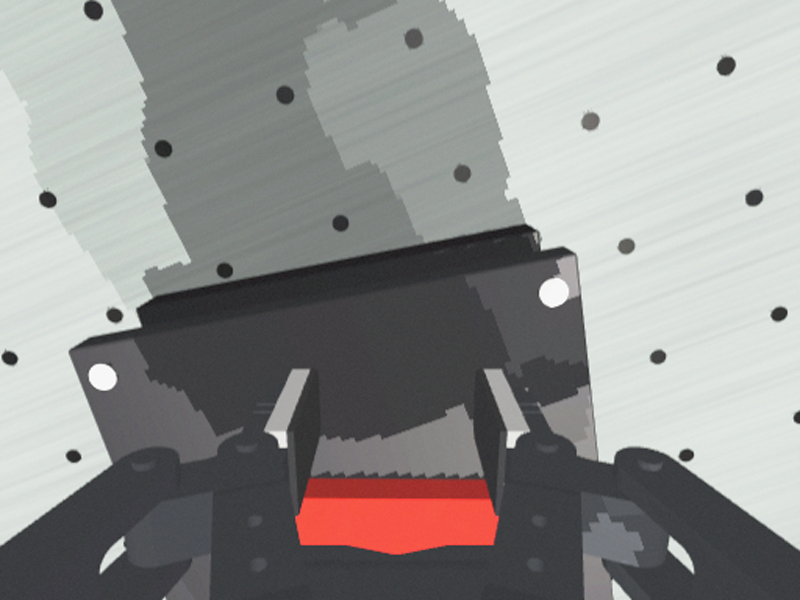

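The fingers are low behind the fork, whose back edge shows at about y=490, spanning the two finger pads. Now pushing.

Converted, -0.024 m is -0.032, -0.021 m is -0.028.

tcp_steps(
  deltas={"finger_gap": [0.045,0.045,0.045,0.045,0.045],"sx": [-0.008,-0.016,-0.0227,-0.028,-0.032],"sy": [0,0,0,0,0],"sz": [0,0,0,0,0],"ax": [0,0,0,0,0],"ay": [0,0,0,0,0],"az": [0,0,0,0,0]},
)

```text
clock: 3.2
position: [0.4705, -0.0055, 0.0633]
tool_rot: [-3.142, -0.0, 2.757]
force: [-2.6, 0.9, 1.6]
grip_width: 0.0451
finger_force: 1.3
```

tcp_steps(
  deltas={"finger_gap": [0.045,0.045,0.045,0.045,0.045],"sx": [-0.0107,-0.0213,-0.032,-0.0427,-0.0533],"sy": [0.0013,0.0027,0.004,0.0053,0.0067],"sz": [0,0,0,0,0],"ax": [0,0,0,0,0],"ay": [0,0,0,0,0],"az": [-0.0127,-0.0286,-0.0446,-0.0573,-0.0707]},
)

```text
clock: 3.82
position: [0.5099, -0.016, 0.0633]
tool_rot: [-3.142, -0.0, 2.869]
force: [-0.5, 0.0, 1.0]
grip_width: 0.045
finger_force: 0.8
```

Run:
```python
from h import *
np.set_printoptions(precision=4,suppress=True)
st(); cv2.imwrite('pics/w3.png',cv2.resize(bot.grab_frame('wrist'),(800,600),interpolation=cv2.INTER_CUBIC))
im=bot.grab_frame('top');c=bot.calibration('top'); cv2.imwrite('pics/top3.png',im)
o=bot.observe(); th=-.273
print('left to go',tool(np.array([.5986-.043*np.cos(th),-.042-.043*np.sin(th),.0623])-o['position']))
```

```text
3.83 [ 0.5099 -0.016   0.0633] [-3.142 -0.     2.869] F [-0.5  0.   1. ] q [-0.21  0.61  0.17  2.03 -0.2   0.51  1.4 ] w 0.045
left to go [-0.0489 -0.0012  0.0011]
```

Converted, -0.038 m is -0.0507, -0.033 m is -0.044.

tcp_steps(
  deltas={"finger_gap": [0.045,0.045,0.045,0.045,0.045],"sx": [-0.012,-0.024,-0.0347,-0.044,-0.0507],"sy": [0,0,0,-0.0013,-0.0013],"sz": [0,0,0,0,0],"ax": [0,0,0,0,0],"ay": [0,0,0,0,0],"az": [0,0,0,0,0]},
)

```text
clock: 4.55
position: [0.5461, -0.0273, 0.0633]
tool_rot: [-3.141, -0.0, 2.867]
force: [-0.9, 1.3, 1.9]
grip_width: 0.0451
finger_force: 0.9
```

tcp_steps(
  deltas={"finger_gap": [0.045,0.045,0.045,0.045],"sx": [-0.0027,-0.0053,-0.008,-0.0093],"sy": [0,0,0,0],"sz": [0,0,0,0],"ax": [0,0,0,0],"ay": [0,0,0,0],"az": [0,0,0,0]},
)

```text
clock: 5.05
position: [0.5526, -0.029, 0.0633]
tool_rot: [-3.142, 0.0, 2.868]
force: [-0.6, 0.2, 1.1]
grip_width: 0.0452
finger_force: 0.5
```

Run:
```python
from h import *
np.set_printoptions(precision=4,suppress=True)
st(); im=bot.grab_frame('scene'); cv2.imwrite('pics/s4.png',cv2.resize(im[150:270,180:300],(600,600),interpolation=cv2.INTER_CUBIC))
th=-.273
print('left to go',tool(np.array([.5986-.043*np.cos(th),-.042-.043*np.sin(th),.0623])-bot.observe()['position']))
```

```text
5.05 [ 0.5526 -0.029   0.0633] [-3.142  0.     2.868] F [-0.6  0.2  1.1] q [-0.18  0.66  0.17  1.92 -0.19  0.58  1.42] w 0.0452
left to go [-0.0047 -0.0002  0.001 ]
```

View pics/s4.png

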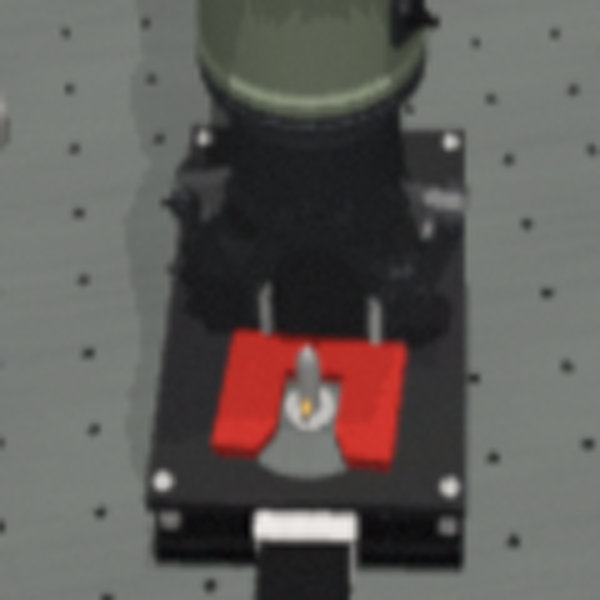

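The scene crop shows the spindle in the slot at (307,405), with about 5 mm left before the slot end at (312,375) meets the boss. I'll keep nudging until the force rises.

Converted, -0.004 m is -0.0053, -0.003 m is -0.004.

tcp_steps(
  deltas={"finger_gap": [0.045,0.045,0.045,0.045],"sx": [-0.002,-0.004,-0.0053,-0.0053],"sy": [0,0,0,0],"sz": [0,0,0,0],"ax": [0,0,0,0],"ay": [0,0,0,0],"az": [0,0,0,0]},
)

```text
clock: 5.6
position: [0.5565, -0.0301, 0.0633]
tool_rot: [3.142, 0.0, 2.868]
force: [0.1, 0.0, -1.0]
grip_width: 0.0448
finger_force: 0.0
```

tcp_steps(
  deltas={"finger_gap": [0.045,0.045],"sx": [-0.0013,-0.0013],"sy": [0,0],"sz": [0,0],"ax": [0,0],"ay": [0,0],"az": [0,0]},
)

```text
clock: 5.85
position: [0.5574, -0.0303, 0.0633]
tool_rot: [-3.142, 0.0, 2.868]
force: [0.5, 0.6, 0.1]
grip_width: 0.0448
finger_force: 0.3
```

tcp_steps(
  deltas={"finger_gap": [0.045,0.045],"sx": [-0.0013,-0.0013],"sy": [0,0],"sz": [0,0],"ax": [0,0],"ay": [0,0],"az": [0,0]},
)

```text
clock: 6.1
position: [0.5584, -0.0306, 0.0633]
tool_rot: [-3.142, 0.0, 2.868]
force: [-0.9, 0.1, -0.1]
grip_width: 0.0447
finger_force: 0.3
```

Converted, -0.001 m is -0.0013.

tcp_steps(
  deltas={"finger_gap": [0.045,0.045],"sx": [-0.0013,-0.0013],"sy": [0,0],"sz": [0,0],"ax": [0,0],"ay": [0,0],"az": [0,0]},
  only="posi|^force|finger",
)

```text
position: [0.5589, -0.0307, 0.0632]
force: [-4.6, 1.5, 3.0]
finger_force: 2.5
```

tcp_steps(
  deltas={"finger_gap": [0.045,0.045],"sx": [-0.0013,-0.0013],"sy": [0,0],"sz": [0,0],"ax": [0,0],"ay": [0,0],"az": [0,0]},
  only="posi|^force|finger",
)

```text
position: [0.559, -0.0308, 0.0631]
force: [-10.1, 2.5, 6.0]
finger_force: 5.0
```

Run:
```python
from h import *
st(); im=bot.grab_frame('scene'); cv2.imwrite('pics/s5.png',cv2.resize(im[210:250,215:270],None,fx=10,fy=10,interpolation=cv2.INTER_CUBIC))
```

```text
6.6 [ 0.559  -0.0308  0.0631] [-3.141e+00 -2.000e-03  2.868e+00] F [-10.1   2.5   6. ] q [-0.17  0.67  0.17  1.9  -0.19  0.59  1.42] w 0.0448
```

View pics/s5.png

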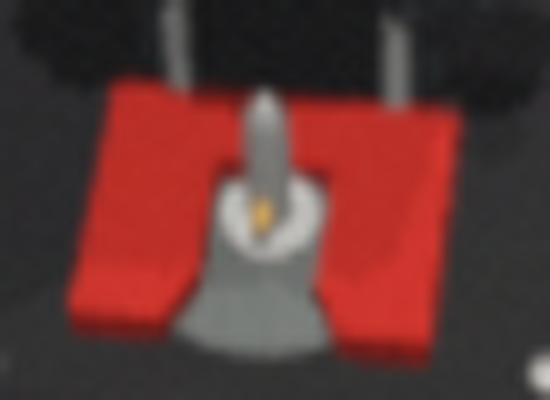

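The fork is home: the slot end is tight against the boss and the force has risen to 10 N. I'll retreat, look at the pin from above, then go to the disc.

Converted, -0.17 m is -0.2267, -0.11 m is -0.1467.

tcp_steps(
  deltas={"finger_gap": [0.045,0.045,0.045,0.045,0.045],"sx": [0.0107,0.0107,0.0107,0.0107,0.0107],"sy": [0,0,0,0,0],"sz": [0,-0.0667,-0.1467,-0.2267,-0.2267],"ax": [0,0,0,0,0],"ay": [0,0,0,0,0],"az": [0,0,0,0,0]},
)

```text
clock: 7.28
position: [0.5545, -0.0291, 0.2377]
tool_rot: [3.139, 0.008, 2.867]
force: [0.1, -0.7, -2.4]
grip_width: 0.0454
finger_force: 0.0
```

Run:
```python
from h import *
np.set_printoptions(precision=4,suppress=True)
st(); c=bot.calibration('wrist'); np.save('c5.npy',c,allow_pickle=True); im=bot.grab_frame('wrist'); cv2.imwrite('pics/w5.png',im)
for p in ([.599,-.0423,.06],[.599,-.0423,.0755],[.599,-.0423,.11]): print(pix(p,c))
x,y=pix([.599,-.0423,.0755],c)[0].astype(int)
cr=im[y-40:y+40,x-40:x+40].astype(int); b,g,r=cr[...,0],cr[...,1],cr[...,2]
m=(r-b>50)&(g-b>20); yy,xx=np.nonzero(m); print(len(xx), xx.min()+x-40,xx.max()+x-40,yy.min()+y-40,yy.max()+y-40)
print('disc move',tool(np.array([.4862+.0,-.3376,.25])-bot.observe()['position']))
```

```text
7.28 [ 0.5545 -0.0291  0.2377] [3.139 0.008 2.867] F [ 0.1 -0.7 -2.4] q [-0.24  0.41  0.25  1.8  -0.12  0.94  1.36] w 0.0454
[[253.6904 213.4059]]
[[253.7246 219.0535]]
[[253.8135 233.6898]]
35 251 255 208 214
disc move [-0.0189 -0.3154 -0.0153]
```

Converted, -0.11 m is -0.1467, -0.06 m is -0.08.

tcp_steps(
  deltas={"finger_gap": [0.085,0.085,0.085,0.085],"sx": [-0.0067,-0.0133,-0.0133,-0.0133],"sy": [-0.08,-0.1467,-0.1467,-0.1467],"sz": [-0.0133,-0.0133,-0.0133,-0.0133],"ax": [0,0,0,0],"ay": [0,0,0,0],"az": [0,0,0,0]},
)

```text
clock: 7.82
position: [0.5321, -0.1371, 0.2423]
tool_rot: [3.142, -0.001, 2.868]
force: [-0.1, 0.1, -0.5]
grip_width: 0.085
finger_force: 0.0
```

Run:
```python
from h import *
np.set_printoptions(precision=4,suppress=True)
st(); c=bot.calibration('wrist'); np.save('c6.npy',c,allow_pickle=True); im=bot.grab_frame('wrist'); cv2.imwrite('pics/w6.png',im)
c5=np.load('c5.npy',allow_pickle=True).item(); i5=cv2.imread('pics/w5.png')
x,y=pix([.599,-.0423,.0755],c)[0].astype(int); print(x,y)
b,g,r=[im[y-30:y+30,x-30:x+30,i].astype(int) for i in range(3)]
m=(r-b>50)&(g-b>20); yy,xx=np.nonzero(m); print(len(xx)); pts=np.c_[xx+x-30,yy+y-30].astype(float)
for p in pts[[pts[:,0].argmin(),pts[:,0].argmax()]]: print(p)
wp=w(pts,.078,c)[:,:2]; l=cv2.fitLine(wp.astype(np.float32),2,0,.01,.01).ravel(); print('line',l,'ang',np.arctan2(l[1],l[0]),'span',np.ptp(wp@l[:2]))
A=cv2.resize(i5[180:250,220:290],(400,400),interpolation=cv2.INTER_CUBIC);B=cv2.resize(im[y-35:y+35,x-35:x+35],(400,400),interpolation=cv2.INTER_CUBIC)
cv2.imwrite('pics/m6.png',np.hstack([A,B]))
print('disc',pix([.4862,-.3376,.008],c),'rem',tool(np.array([.4862,-.3376,.25])-bot.observe()['position']))
```

```text
7.83 [ 0.5321 -0.1371  0.2423] [ 3.142 -0.001  2.868] F [-0.1  0.1 -0.5] q [-0.06  0.4   0.28  1.8  -0.13  0.96  1.57] w 0.085
368 211
62
[363. 219.]
[371. 201.]
line [ 0.9388 -0.3446  0.5969 -0.0442] ang -0.35180742 span 0.02318529182796425
disc [[ 73.175  167.4807]] rem [-0.0098 -0.206  -0.0076]
```

View pics/m6.png

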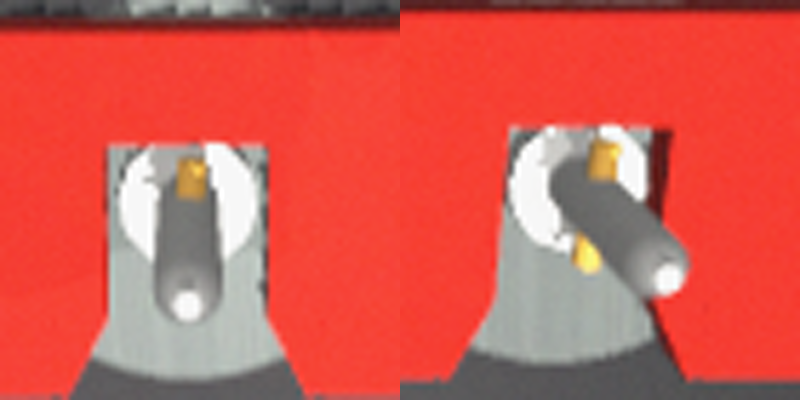

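The left panel shows the pin pointing to the back of the slot. The right panel shows both pin ends, at (605,160) and (588,255), which gives a pin angle of about -0.35 rad with the fork home. Next is the disc.

Converted, -0.206 m is -0.2747, -0.01 m is -0.0133.

tcp_steps(
  deltas={"finger_gap": [0.085,0.085,0.085,0.085,0.085],"sx": [-0.004,-0.008,-0.0133,-0.0133,-0.0133],"sy": [-0.08,-0.16,-0.2333,-0.2747,-0.2747],"sz": [0,0,0,0,0],"ax": [0,0,0,0,0],"ay": [0,0,0,0,0],"az": [0,0,0,0,0]},
)

```text
clock: 8.5
position: [0.4856, -0.3398, 0.2427]
tool_rot: [-3.141, -0.001, 2.866]
force: [1.2, 0.5, -0.8]
grip_width: 0.0848
finger_force: 0.0
```

Run:
```python
from h import *
np.set_printoptions(precision=4,suppress=True)
c5=np.load('c5.npy',allow_pickle=True).item();c6=np.load('c6.npy',allow_pickle=True).item()
print('tip',w((252.9,233.4),.11,c5),w((379.9,224.65),.11,c6))
st(); c=bot.calibration('wrist'); np.save('c7.npy',c,allow_pickle=True); im=bot.grab_frame('wrist'); cv2.imwrite('pics/w7.png',im)
x,y=pix([.4862,-.3376,.02],c)[0].astype(int); print(x,y)
cv2.imwrite('pics/m7.png',cv2.resize(im[y-70:y+70,x-70:x+70],(600,600),interpolation=cv2.INTER_CUBIC))
b,g,r=[im[...,i].astype(int) for i in range(3)]
m=((r-b>60)&(r-g>25)).astype(np.uint8); n,_,s,ce=cv2.connectedComponentsWithStats(m)
P=[ce[i] for i in range(1,n) if s[i,4]>25 and np.hypot(*(ce[i]-[x,y]))<80]; wp=w(np.array(P),.008,c)[:,:2]; print(np.c_[np.array(P),wp])
q=wp.mean(0); print('centre',q,np.degrees(np.arctan2(*(wp-q).T[::-1])), np.linalg.norm(wp-q,axis=1))
```

```text
tip [[ 0.5985 -0.043   0.11  ]] [[ 0.5986 -0.0435  0.11  ]]
8.5 [ 0.4856 -0.3398  0.2427] [-3.141 -0.001  2.866] F [ 1.2  0.5 -0.8] q [ 0.29  0.48  0.32  1.69 -0.17  1.    1.96] w 0.0848
256 160
[[228.1458 159.0417   0.4781  -0.3689]
 [241.1075 181.8925   0.5075  -0.3623]
 [267.1875 182.6875   0.5166  -0.3338]]
centre [ 0.5007 -0.355 ] [-148.523   -47.1626   53.2147] [0.0265 0.01   0.0265]
```

View pics/m7.png

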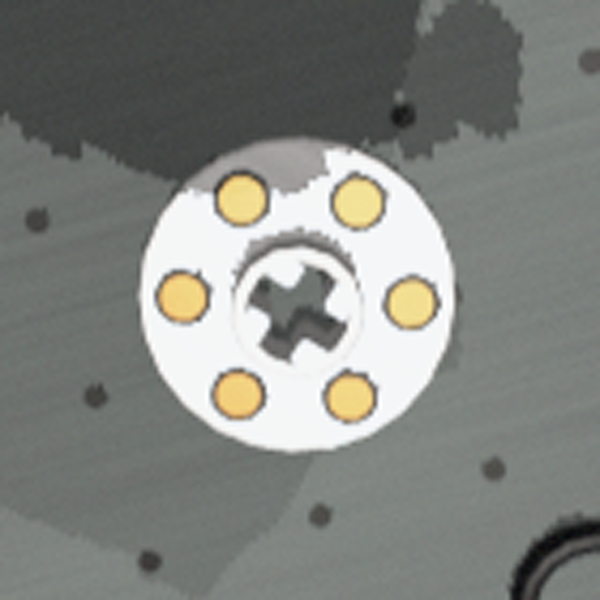

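The disc is seen from above. Its windows are at (241,199), (358,202), (412,303), (351,398), (238,396) and (182,297). The hub slot arms end near (262,298), (340,325), (318,272) and (280,352).

Run:
```python
from h import *
np.set_printoptions(precision=4,suppress=True)
c=np.load('c7.npy',allow_pickle=True).item(); im=cv2.imread('pics/w7.png')
f=lambda p:np.array(p)/(600/140)+[186,90]
wp=w(f([(241,199),(358,202),(412,303),(351,398),(238,396),(182,297)]),.008,c)[:,:2]; q=wp.mean(0); print('centre',q,np.linalg.norm(wp-q,axis=1))
# slot angle: rectify hub top to metric grid centred on q, 4-fold correlation of brightness
n=64; 
for rad in ((.008,.0125),):
    th=np.linspace(0,2*np.pi,720,endpoint=False); rs=np.linspace(*rad,8); best=[]
    acc=np.zeros(720)
    for r in rs:
        P=np.c_[q[0]+r*np.cos(th),q[1]+r*np.sin(th),np.full(720,.026)]; uv=pix(P,c).astype(np.float32)
        acc+=cv2.remap(cv2.cvtColor(im,6),uv[:,0].reshape(1,-1),uv[:,1].reshape(1,-1),1)[0]
    F=(acc*np.exp(-4j*th)).sum(); a=(np.angle(-F)/-4); print('slot angle mod 90',a,abs(F)/acc.sum())
print('pts',[np.arctan2(*(b-a)[1::-1]) for a,b in (w(f([(262,298),(340,325)]),.026,c),w(f([(280,352),(318,272)]),.026,c))])
```

```text
centre [ 0.4876 -0.3398] [0.0302 0.0301 0.0302 0.0302 0.0303 0.0302]
slot angle mod 90 0.7488281365091894 0.22566366624622336
pts [np.float64(0.9568822271635261), np.float64(2.4298322300746977)]
```

Run:
```python
from h import *
np.set_printoptions(precision=4,suppress=True)
c=np.load('c7.npy',allow_pickle=True).item(); im=cv2.cvtColor(cv2.imread('pics/w7.png'),6)
g=np.arange(-16,16.01,.25)/1000; X,Y=np.meshgrid(g,g)
def rect(q):
    uv=pix(np.c_[X.ravel()+q[0],Y.ravel()+q[1],np.full(X.size,.026)],c).astype(np.float32).reshape(*X.shape,2)
    return cv2.remap(im,uv[...,0],uv[...,1],1).astype(float)
def tpl(a,dx,dy):
    x,y=X-dx,Y-dy; u=x*np.cos(a)+y*np.sin(a); v=-x*np.sin(a)+y*np.cos(a); r=np.hypot(u,v)
    o=(r<.007)|((abs(u)<.013)&(abs(v)<.0045))|((abs(v)<.013)&(abs(u)<.0045))
    return o,(r<.0155)
I=rect([.4876,-.3398]); res=[]
for a in np.arange(0,np.pi/2,.03):
  for dx in np.arange(-4,4.1,.5)/1000:
    for dy in np.arange(-4,4.1,.5)/1000:
      o,mk=tpl(a,dx,dy); res.append((np.corrcoef(o[mk],-I[mk])[0,1],a,dx,dy))
res.sort(reverse=True); print(np.array(res[:8]))
o,mk=tpl(*res[0][1:]); a=np.dstack([I]*3).astype(np.uint8); b=a.copy(); b[o]=b[o]//2+[0,0,100]
cv2.imwrite('pics/m8.png',cv2.resize(np.hstack([a,b]),(800,400),interpolation=cv2.INTER_NEAREST))
```

```text
[[ 0.9208  0.75   -0.0005 -0.0005]
 [ 0.9177  0.75   -0.001  -0.0005]
 [ 0.9167  0.75   -0.0005  0.    ]
 [ 0.916   0.75   -0.001   0.    ]
 [ 0.9151  0.72   -0.0005 -0.0005]
 [ 0.9142  0.78   -0.0005 -0.0005]
 [ 0.9132  0.72   -0.001  -0.0005]
 [ 0.912   0.72   -0.0005  0.    ]]
```

The template fit (0.92 correlation) gives a slot angle of 0.75 rad and a centre of (0.4873,-0.340). I'll grasp the hub, then turn it by +0.47 rad to match the pin at -0.35.

Converted, 0.2 m is 0.2667, -0.0016 m is -0.0021.

tcp_steps(
  deltas={"finger_gap": [0.06,0.06,0.06,0.06,0.06],"sx": [-0.0021,-0.0021,-0.0021,-0.0021,-0.0021],"sy": [0.0007,0.0007,0.0007,0.0007,0.0007],"sz": [0.08,0.16,0.2267,0.2667,0.2667],"ax": [0,0,0,0,0],"ay": [0,0,0,0,0],"az": [0,0,0,0,0]},
)

```text
clock: 9.18
position: [0.4878, -0.336, 0.0414]
tool_rot: [3.14, -0.004, 2.87]
force: [0.3, -0.1, 0.7]
grip_width: 0.0599
finger_force: 0.0
```

```bash
python3 -c "
from h import *
print(tool(np.array([.4873,-.340,.012])-bot.observe()['position']))"
```

```text
[-0.00071676 -0.00398538  0.02943226]
```

Converted, 0.01 m is 0.0133.

tcp_steps(
  deltas={"finger_gap": [0.06,0.06,0.06],"sx": [0,0,0],"sy": [0,0,0],"sz": [0,0.0133,0.0133],"ax": [0,0,0],"ay": [0,0,0],"az": [0,0,0]},
)

```text
clock: 9.55
position: [0.4881, -0.3383, 0.0334]
tool_rot: [3.141, 0.0, 2.868]
force: [0.2, 0.5, -0.5]
grip_width: 0.0601
finger_force: 0.0
```

```bash
python3 -c "
from h import *
print(tool(np.array([.4873,-.340,.012])-bot.observe()['position']))"
```

```text
[ 0.00028508 -0.00182158  0.02136962]
```

Converted, 0.0205 m is 0.0273, 0.012 m is 0.016.

tcp_steps(
  deltas={"finger_gap": [0.06,0.06,0.045,0.03,0.03],"sx": [0,0,0,0,0],"sy": [-0.0013,-0.0013,-0.0013,-0.0013,-0.0013],"sz": [0.016,0.0273,0.0273,0.0273,0.0273],"ax": [0,0,0,0,0],"ay": [0,0,0,0,0],"az": [0,0,0,0,0]},
  clamp_n=50,
)

```text
clock: 10.18
position: [0.4877, -0.3396, 0.013]
tool_rot: [-3.142, 0.0, 2.868]
force: [-1.9, -0.1, 0.7]
grip_width: 0.0317
finger_force: 49.6
```

tcp_steps(
  deltas={"finger_gap": [0.02,0.02],"sx": [0,0],"sy": [0,0],"sz": [0,0],"ax": [0,0],"ay": [0,0],"az": [0,0]},
)

```text
clock: 10.42
position: [0.4877, -0.3396, 0.013]
tool_rot: [-3.141, 0.0, 2.868]
force: [-1.5, 0.2, 4.2]
grip_width: 0.0316
finger_force: 49.9
```

Careful with the scale: shifts go in shares of 0.75 m and turns go in shares of pi/2 rad. That gives: -0.16 m is -0.2133, -0.13 m is -0.1733.

tcp_steps(
  deltas={"finger_gap": [0.02,0.02,0.02,0.02,0.02],"sx": [0,0,0,0,0],"sy": [0,0,0,0,0],"sz": [-0.04,-0.1067,-0.1733,-0.2133,-0.2133],"ax": [0,0,0,0,0],"ay": [0,0,0,0,0],"az": [0,0,0,0,0]},
)

```text
clock: 11.05
position: [0.4887, -0.34, 0.1749]
tool_rot: [-3.141, 0.004, 2.868]
force: [0.4, 0.0, -2.0]
grip_width: 0.0318
finger_force: 50.1
```

Run:
```python
from h import *
np.set_printoptions(precision=4,suppress=True)
st(); c=bot.calibration('wrist'); im=bot.grab_frame('wrist'); cv2.imwrite('pics/w9.png',im); np.save('c9.npy',c,allow_pickle=True)
b,g,r=[im[...,i].astype(int) for i in range(3)]
m=((r-b>60)&(g-b>20)).astype(np.uint8); n,_,s,ce=cv2.connectedComponentsWithStats(m)
z=bot.observe()['position'][2]-.013+.008
for i in range(1,n):
    if s[i,4]>40: print(s[i],ce[i],w(ce[i],z,c)-bot.observe()['position'])
print(tool(np.array([.5985,-.043,.19])-bot.observe()['position']))
```

```text
11.05 [ 0.4887 -0.34    0.1749] [-3.141  0.004  2.868] F [ 0.4  0.  -2. ] q [ 0.3   0.56  0.3   1.75 -0.21  0.86  1.99] w 0.0318
[210 182  27  27 563] [222.5506 194.7567] [[-0.0285 -0.0082 -0.005 ]]
[276 184  27  27 559] [288.8265 197.0537] [[-0.0193  0.0207 -0.005 ]]
[178 235  23  20 272] [187.636  242.3015] [[-0.0104 -0.0312 -0.005 ]]
[308 239  22  19 189] [320.4974 245.1323] [[ 0.0082  0.0294 -0.005 ]]
[215 285  19  22 299] [223.0836 296.5217] [[ 0.0225 -0.0237 -0.005 ]]
[270 287  23  22 352] [282.1051 298.1449] [[ 0.0314  0.0045 -0.005 ]]
[-0.0263  0.3153 -0.0167]
```

Converted, 0.25 m is 0.3333, 0.11 m is 0.1467.

tcp_steps(
  deltas={"finger_gap": [0.02,0.02,0.02,0.02,0.02],"sx": [-0.0067,-0.0133,-0.02,-0.0267,-0.0267],"sy": [0.0667,0.1467,0.2267,0.2933,0.3333],"sz": [0,0,0,0,0],"ax": [0,0,0,0,0],"ay": [0,0,0,0,0],"az": [0,0,0,0,0]},
)

```text
clock: 11.72
position: [0.5748, -0.1011, 0.1712]
tool_rot: [3.141, -0.002, 2.87]
force: [0.1, 0.3, -1.2]
grip_width: 0.0317
finger_force: 50.1
```

tcp_steps(
  deltas={"finger_gap": [0.02,0.02,0.02,0.02,0.02],"sx": [-0.0053,-0.0067,-0.0067,-0.0067,-0.0067],"sy": [0.04,0.0733,0.088,0.088,0.088],"sz": [0,0,0,0,0],"ax": [0,0,0,0,0],"ay": [0,0,0,0,0],"az": [-0.0764,-0.1655,-0.2419,-0.2992,-0.2992]},
)

```text
clock: 12.35
position: [0.5966, -0.042, 0.1715]
tool_rot: [3.141, -0.002, -2.946]
force: [-0.3, -0.4, -2.4]
grip_width: 0.0317
finger_force: 50.1
```

tcp_steps(
  deltas={"finger_gap": [0.02,0.02,0.02],"sx": [0,0,0],"sy": [0,0,0],"sz": [0,0,0],"ax": [0,0,0],"ay": [0,0,0],"az": [0,0,0]},
)

```text
clock: 12.72
position: [0.5972, -0.0421, 0.1727]
tool_rot: [-3.142, -0.0, -2.946]
force: [-0.0, -0.7, -0.5]
grip_width: 0.0319
finger_force: 50.1
```

Run:
```python
from h import *
np.set_printoptions(precision=4,suppress=True)
st();print(tool(np.array([.5985,-.042,.127])-bot.observe()['position']))
```

```text
12.72 [ 0.5972 -0.0421  0.1727] [-3.142 -0.    -2.946] F [-0.  -0.7 -0.5] q [-0.14  0.55  0.16  1.74 -0.11  0.86  1.84] w 0.0319
[-0.0013 -0.0002  0.0457]
```

Converted, 0.05 m is 0.0667, 0.046 m is 0.0613.

tcp_steps(
  deltas={"finger_gap": [0.02,0.02,0.02,0.02,0.02],"sx": [-0.0013,-0.0017,-0.0017,-0.0017,-0.0017],"sy": [0,0,0,0,0],"sz": [0.0267,0.0533,0.0613,0.0667,0.0667],"ax": [0,0,0,0,0],"ay": [0,0,0,0,0],"az": [0,0,0,0,0]},
)

```text
clock: 13.35
position: [0.5987, -0.0418, 0.1231]
tool_rot: [-3.142, 0.0, -2.946]
force: [0.1, -0.9, -1.6]
grip_width: 0.0323
finger_force: 50.1
```

tcp_steps(
  deltas={"finger_gap": [0.02,0.02,0.02],"sx": [0,0,0],"sy": [0,0,0],"sz": [0.0053,0.0107,0.0107],"ax": [0,0,0],"ay": [0,0,0],"az": [0,0,0]},
)

```text
clock: 13.72
position: [0.5983, -0.0418, 0.1145]
tool_rot: [3.142, -0.0, -2.945]
force: [0.3, 0.6, 0.1]
grip_width: 0.0319
finger_force: 50.1
```

Threaded with no force. Continuing down to just above the pin (TCP about 0.093).

Converted, 0.02 m is 0.0267, 0.015 m is 0.02.

tcp_steps(
  deltas={"finger_gap": [0.02,0.02,0.02,0.02,0.02],"sx": [0,0,0,0,0],"sy": [0,0,0,0,0],"sz": [0.0067,0.0133,0.02,0.0267,0.0267],"ax": [0,0,0,0,0],"ay": [0,0,0,0,0],"az": [0,0,0,0,0]},
)

```text
clock: 14.35
position: [0.5983, -0.0418, 0.0944]
tool_rot: [3.142, -0.001, -2.945]
force: [-0.3, -0.3, -1.2]
grip_width: 0.032
finger_force: 50.1
```

tcp_steps(
  deltas={"finger_gap": [0.02,0.02,0.02],"sx": [0,0,0],"sy": [0,0,0],"sz": [0.0027,0.0053,0.0053],"ax": [0,0,0],"ay": [0,0,0],"az": [0,0,0]},
)

```text
clock: 14.72
position: [0.5984, -0.0418, 0.0907]
tool_rot: [-3.142, -0.0, -2.945]
force: [-0.1, -0.4, -1.5]
grip_width: 0.0321
finger_force: 50.1
```

Converted, 0.002 m is 0.0027, 0.001 m is 0.0013.

tcp_steps(
  deltas={"finger_gap": [0.02,0.02,0.02],"sx": [0,0,0],"sy": [0,0,0],"sz": [0.0013,0.0027,0.0027],"ax": [0,0,0],"ay": [0,0,0],"az": [0,0,0]},
  only="posi|^force",
)

```text
position: [0.5984, -0.0418, 0.0887]
force: [-0.5, 0.3, -0.8]
```

tcp_steps(
  deltas={"finger_gap": [0.02,0.02],"sx": [0,0],"sy": [0,0],"sz": [0.0013,0.0013],"ax": [0,0],"ay": [0,0],"az": [0,0]},
  only="posi|^force",
)

```text
position: [0.5984, -0.0418, 0.0877]
force: [0.6, 0.1, -1.8]
```

Converted, 0.003 m is 0.004, 0.002 m is 0.0027.

tcp_steps(
  deltas={"finger_gap": [0.02,0.02,0.02,0.02],"sx": [0,0,0,0],"sy": [0,0,0,0],"sz": [0.0013,0.0027,0.004,0.004],"ax": [0,0,0,0],"ay": [0,0,0,0],"az": [0,0,0,0]},
  only="posi|^force",
)

```text
position: [0.5985, -0.0418, 0.0847]
force: [0.9, 0.1, -1.6]
```

tcp_steps(
  deltas={"finger_gap": [0.02,0.02],"sx": [0,0],"sy": [0,0],"sz": [0.0013,0.0013],"ax": [0,0],"ay": [0,0],"az": [0,0]},
  only="posi|^force",
)

```text
position: [0.5985, -0.0418, 0.0837]
force: [0.5, 0.2, -2.0]
```

Down to about 0.7 mm above the spacer with no force, so the slots are over the pin. I'll touch down, release and back off.

Converted, 0.0006 m is 0.0008.

tcp_steps(
  deltas={"finger_gap": [0.02,0.02],"sx": [0,0],"sy": [0,0],"sz": [0.0008,0.0008],"ax": [0,0],"ay": [0,0],"az": [0,0]},
  only="posi|^force",
)

```text
position: [0.5985, -0.0418, 0.0832]
force: [0.0, 0.3, -0.4]
```

tcp_steps(
  deltas={"finger_gap": [0.045,0.06,0.06],"sx": [0,0,0],"sy": [0,0,0],"sz": [0,0,0],"ax": [0,0,0],"ay": [0,0,0],"az": [0,0,0]},
  only="posi|^force|grip",
)

```text
position: [0.5985, -0.0418, 0.0832]
force: [-0.6, -0.5, -0.5]
grip_width: 0.0596
```

tcp_steps(
  deltas={"finger_gap": [0.06,0.06,0.06,0.06,0.06],"sx": [0,0,0.0267,0.0533,0.0533],"sy": [0,0,0,0,0],"sz": [-0.0267,-0.0933,-0.16,-0.2,-0.2],"ax": [0,0,0,0,0],"ay": [0,0,0,0,0],"az": [0,0,0,0,0]},
)

```text
clock: 17.35
position: [0.5594, -0.05, 0.2356]
tool_rot: [-3.141, 0.004, -2.946]
force: [0.1, -0.3, 0.1]
grip_width: 0.0599
finger_force: 0.0
```

Run:
```python
from h import *
np.set_printoptions(precision=4,suppress=True)
st(); c=bot.calibration('wrist'); im=bot.grab_frame('wrist'); cv2.imwrite('pics/w10.png',im)
b,g,r=[im[...,i].astype(int) for i in range(3)]
m=((r-b>60)&(r-b<175)&(g-b>40)).astype(np.uint8); n,_,s,ce=cv2.connectedComponentsWithStats(m)
P=np.array([ce[i] for i in range(1,n) if s[i,4]>60]); print(P)
for z in (.078,.086):
    wp=w(P,z,c)[:,:2]; q=wp.mean(0); print(z,q,np.linalg.norm(wp-q,axis=1))
```

```text
17.35 [ 0.5594 -0.05    0.2356] [-3.141  0.004 -2.946] F [ 0.1 -0.3  0.1] q [-0.15  0.42  0.18  1.78 -0.09  0.95  1.83] w 0.0599
[[238.7464 187.7319]
 [271.219  188.5474]
 [222.1846 213.8923]
 [286.1163 215.5426]
 [237.825  239.5667]
 [269.0325 240.5366]]
0.078 [ 0.5979 -0.0429] [0.0299 0.0299 0.03   0.03   0.0298 0.03  ]
0.086 [ 0.595  -0.0435] [0.0291 0.0291 0.0292 0.0292 0.029  0.0292]
```

The disc is seated: the window circle measures 29.9 mm at z=78 mm, centred within about 1 mm. On to the weight.

Converted, 0.26 m is 0.3467, 0.23 m is 0.3067.

tcp_steps(
  deltas={"finger_gap": [0.06,0.06,0.06,0.06,0.06],"sx": [0.0013,0.0027,0.004,0.0053,0.0053],"sy": [0.0667,0.1467,0.2267,0.3067,0.3467],"sz": [0,0,0,0,0],"ax": [0,0,0,0,0],"ay": [0,0,0,0,0],"az": [0,0,0,0,0]},
  only="posi",
)

```text
position: [0.5034, 0.2082, 0.2319]
```

tcp_steps(
  deltas={"finger_gap": [0.06,0.06,0.06,0.06],"sx": [0.0027,0.0027,0.0027,0.0027],"sy": [0.0667,0.12,0.1333,0.1333],"sz": [0,0,0,0],"ax": [0,0,0,0],"ay": [0,0,0,0],"az": [0,0,0,0]},
)

```text
clock: 18.52
position: [0.483, 0.3025, 0.2322]
tool_rot: [-3.141, -0.001, -2.945]
force: [0.5, -0.8, 0.1]
grip_width: 0.0602
finger_force: 0.0
```

Run:
```python
from h import *
np.set_printoptions(precision=4,suppress=True)
st(); c=bot.calibration('wrist'); im=bot.grab_frame('wrist'); cv2.imwrite('pics/w11.png',im)
b,g,r=[im[...,i].astype(int) for i in range(3)]
m=((r-b>50)&(g-b>20)).astype(np.uint8); k=max(cv2.findContours(m,0,2)[0],key=cv2.contourArea); print(cv2.minEnclosingCircle(k))
x,y=[int(v) for v in cv2.minEnclosingCircle(k)[0]]
cr=im[y-40:y+40,x-40:x+40]; cv2.imwrite('pics/m11.png',cv2.resize(cr,(600,600),interpolation=cv2.INTER_CUBIC)); print(x,y)
```

```text
18.52 [0.483  0.3025 0.2322] [-3.141 -0.001 -2.945] F [ 0.5 -0.8  0.1] q [-0.73  0.44  0.09  1.75 -0.05  0.96  1.15] w 0.0602
((257.0, 163.85000610351562), 20.249116897583008)
257 163
```

View pics/m11.png

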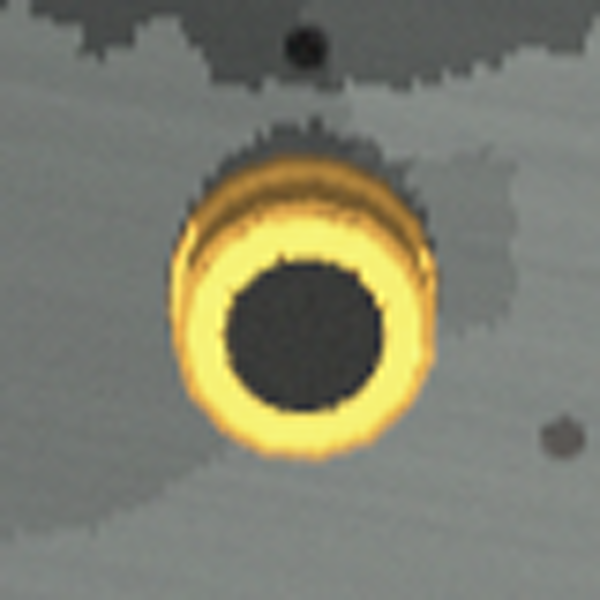

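The weight is seen from above. Its black patch is centred at (305,336) in the crop, which is (257.7,167.8) in the frame.

Run:
```python
from h import *
p=w((257.7,167.8),.036,bot.calibration('wrist'))[0]; print(p,tool(np.array([p[0],p[1],.016])-bot.observe()['position']))
```

```text
[0.48462078 0.30486311 0.036     ] [-0.00209805  0.00323204  0.21641885]
```

Converted, 0.17 m is 0.2267, -0.002 m is -0.0027.

tcp_steps(
  deltas={"finger_gap": [0.06,0.06,0.06,0.06,0.06],"sx": [-0.0027,-0.0027,-0.0027,-0.0027,-0.0027],"sy": [0.0027,0.0027,0.0027,0.0027,0.0027],"sz": [0.08,0.16,0.2133,0.2267,0.2267],"ax": [0,0,0,0,0],"ay": [0,0,0,0,0],"az": [0,0,0,0,0]},
  only="posi",
)

```text
position: [0.4854, 0.304, 0.0637]
```

tcp_steps(
  deltas={"finger_gap": [0.06,0.06],"sx": [0,0],"sy": [0,0],"sz": [0,0],"ax": [0,0],"ay": [0,0],"az": [0,0]},
  only="posi",
)

```text
position: [0.4854, 0.3051, 0.0646]
```

```bash
python3 -c "
from h import *
print(tool(np.array([.4844,.3043,.016])-bot.observe()['position']))"
```

```text
[ 0.00126066 -0.00062104  0.04857485]
```

Converted, 0.0485 m is 0.0647, 0.042 m is 0.056.

tcp_steps(
  deltas={"finger_gap": [0.06,0.06,0.06,0.06],"sx": [0.0013,0.0013,0.0013,0.0013],"sy": [-0.0007,-0.0007,-0.0007,-0.0007],"sz": [0.0333,0.056,0.0647,0.0647],"ax": [0,0,0,0],"ay": [0,0,0,0],"az": [0,0,0,0]},
  clamp_n=60,
  only="posi",
)

```text
position: [0.4839, 0.304, 0.0146]
```

tcp_steps(
  deltas={"finger_gap": [0.042,0.03,0.02,0.02,0.02],"sx": [0,0,0,0,0],"sy": [0,0,0,0,0],"sz": [0,0,0,0,0],"ax": [0,0,0,0,0],"ay": [0,0,0,0,0],"az": [0,0,0,0,0]},
)

```text
clock: 20.58
position: [0.4842, 0.3046, 0.0157]
tool_rot: [3.141, 0.001, -2.945]
force: [-3.4, 0.1, 9.4]
grip_width: 0.0338
finger_force: 59.1
```

Converted, -0.17 m is -0.2267, -0.13 m is -0.1733.

tcp_steps(
  deltas={"finger_gap": [0.02,0.02,0.02,0.02,0.02],"sx": [0,0,0,0,0],"sy": [0,0,0,0,0],"sz": [-0.04,-0.1067,-0.1733,-0.2267,-0.2267],"ax": [0,0,0,0,0],"ay": [0,0,0,0,0],"az": [0,0,0,0,0]},
)

```text
clock: 21.2
position: [0.485, 0.3047, 0.1878]
tool_rot: [3.139, 0.005, -2.946]
force: [0.3, -0.3, -4.7]
grip_width: 0.0337
finger_force: 61.5
```

tcp_steps(
  deltas={"finger_gap": [0.02,0.02,0.02,0.02,0.02],"sx": [-0.008,-0.0173,-0.0267,-0.036,-0.04],"sy": [-0.0667,-0.1467,-0.2267,-0.2933,-0.32],"sz": [0,0,0,0,0],"ax": [0,0,0,0,0],"ay": [0,0,0,0,0],"az": [0,0,0,0,0]},
  only="posi",
)

```text
position: [0.5601, 0.0709, 0.1837]
```

tcp_steps(
  deltas={"finger_gap": [0.02,0.02,0.02,0.02,0.02],"sx": [-0.0093,-0.0187,-0.02,-0.02,-0.02],"sy": [-0.0667,-0.12,-0.1533,-0.1627,-0.1627],"sz": [0,0,0,0,0],"ax": [0,0,0,0,0],"ay": [0,0,0,0,0],"az": [0,0,0,0,0]},
  only="posi",
)

```text
position: [0.5981, -0.042, 0.184]
```

tcp_steps(
  deltas={"finger_gap": [0.02,0.02,0.02],"sx": [0,0,0],"sy": [0,0,0],"sz": [0,0,0],"ax": [0,0,0],"ay": [0,0,0],"az": [0,0,0]},
)

```text
clock: 22.82
position: [0.5986, -0.0418, 0.1847]
tool_rot: [3.142, 0.0, -2.945]
force: [0.3, -0.1, -3.7]
grip_width: 0.0338
finger_force: 61.5
```

Run:
```python
from h import *
np.set_printoptions(precision=4,suppress=True)
st();print(tool(np.array([.5985,-.0418,.130])-bot.observe()['position']))
```

```text
22.82 [ 0.5986 -0.0418  0.1847] [ 3.142  0.    -2.945] F [ 0.3 -0.1 -3.7] q [-0.12  0.54  0.13  1.72 -0.08  0.89  1.81] w 0.0338
[ 0.0001 -0.      0.0547]
```

Converted, 0.06 m is 0.08, 0.058 m is 0.0773.

tcp_steps(
  deltas={"finger_gap": [0.02,0.02,0.02,0.02,0.02],"sx": [0,0,0,0,0],"sy": [0,0,0,0,0],"sz": [0.0267,0.0533,0.0707,0.0773,0.08],"ax": [0,0,0,0,0],"ay": [0,0,0,0,0],"az": [0,0,0,0,0]},
  only="posi|^force",
)

```text
position: [0.5988, -0.0423, 0.1249]
force: [0.6, 0.0, -2.4]
```

tcp_steps(
  deltas={"finger_gap": [0.02,0.02,0.02,0.02,0.02],"sx": [0,0,0,0,0],"sy": [0,0,0,0,0],"sz": [0.004,0.008,0.012,0.0147,0.0147],"ax": [0,0,0,0,0],"ay": [0,0,0,0,0],"az": [0,0,0,0,0]},
  only="posi|^force",
)

```text
position: [0.5985, -0.0423, 0.1135]
force: [-0.5, 0.1, -3.2]
```

Converted, 0.001 m is 0.0013.

tcp_steps(
  deltas={"finger_gap": [0.02,0.02],"sx": [0,0],"sy": [0,0],"sz": [0.0013,0.0013],"ax": [0,0],"ay": [0,0],"az": [0,0]},
  only="posi|^force",
)

```text
position: [0.5986, -0.0423, 0.1127]
force: [-0.2, -0.7, -3.0]
```

Converted, 0.001 m is 0.0013, 0.0008 m is 0.0011.

tcp_steps(
  deltas={"finger_gap": [0.02,0.02],"sx": [0,0],"sy": [0,0],"sz": [0.0011,0.0013],"ax": [0,0],"ay": [0,0],"az": [0,0]},
  only="posi|^force",
)

```text
position: [0.5986, -0.0423, 0.1118]
force: [-1.0, 0.8, -0.2]
```

tcp_steps(
  deltas={"finger_gap": [0.045,0.06,0.06],"sx": [0,0,0],"sy": [0,0,0],"sz": [0,0,0],"ax": [0,0,0],"ay": [0,0,0],"az": [0,0,0]},
  only="posi|^force|grip",
)

```text
position: [0.5987, -0.0423, 0.1118]
force: [-0.0, -0.9, -0.2]
grip_width: 0.0603
```

tcp_steps(
  deltas={"finger_gap": [0.06,0.06,0.06,0.06,0.06],"sx": [0,0,0.0267,0.0533,0.0533],"sy": [0,0,0,0,0],"sz": [-0.0267,-0.08,-0.1333,-0.16,-0.16],"ax": [0,0,0,0,0],"ay": [0,0,0,0,0],"az": [0,0,0,0,0]},
  only="posi|^force",
)

```text
position: [0.5593, -0.0505, 0.2334]
force: [0.1, -0.1, 0.2]
```

Run:
```python
from h import *
np.set_printoptions(precision=4,suppress=True)
st(); c=bot.calibration('wrist'); im=bot.grab_frame('wrist'); s=bot.grab_frame('scene')
print(pix([.598,-.0425,.132],c))
a=cv2.resize(im,(400,300)); b=cv2.resize(s[190:265,195:295],(400,300),interpolation=cv2.INTER_CUBIC); cv2.imwrite('pics/m12.png',np.hstack([a,b]))
```

```text
25.57 [ 0.5593 -0.0505  0.2334] [-3.141  0.003 -2.946] F [ 0.1 -0.1  0.2] q [-0.12  0.42  0.14  1.78 -0.07  0.95  1.82] w 0.0598
[[255.2689 240.4188]]
```

View pics/m12.png

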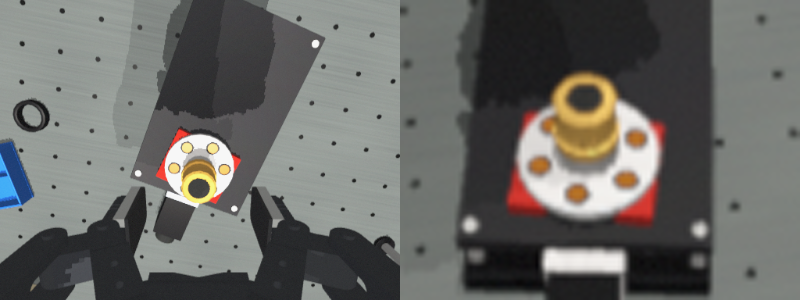

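The final view shows the weight upright on the hub, with its patch at (198,188) in the left panel, close to the predicted (199.4,187.8). The disc lies flat on the spacer and the gripper is clear, so I'm handing in.

```bash
python3 -c "
from workcell import bot
print(bot.job_done())"
```

```text
the job is handed in; nothing more can be done
None
```

The job is handed in at about 26 s: the spacer is home around the spindle foot, the disc has dropped over the cross-pin onto it, and the weight sits flat on the hub, all checked in the camera views; the hand-in returned no verdict.

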